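# Gauge two spindle sleeves and sort them

### The job

One of the two blue sleeves has a bush that is too tight, and they look alike: find out by sliding them onto the slanted gauge pin, open end first, without forcing. Leave the one that slides fully home seated on the pin, down against the shoulder, and stand the other one upright in the red reject tray, closed end up. Let go of both and do not disturb the other things on the bench.

Things in the scene. Friction and masses are not known exactly. Their poses are not given: they have to be found in the camera images.
- sleeve_a_mid (a point): blue plastic sleeve, a round cap 40 mm in diameter, 80 mm tall, standing with its open end down (flat closed top with a thin grey disc); about 160 g. Point on its axis, half-way up (40 mm above the lower face); z along its axis to the closed top. Mouth 26 mm wide. Inside, unseen, 38 to 69 mm above the lower face, a brass bush with up to 4 mm end play and 1 mm side play
- sleeve_b_mid (a point): the second sleeve, alike outside. In one of the two, by chance at each start (names do not tell), the bush is bored 23 mm and the sleeve slides fully home on the pin; in the other it is bored 15 mm and stops on the pin's tip, the sleeve about 13 to 20 mm short of home. Point and axes as for sleeve_a_mid. Grip across the diameter, 35 to 65 mm up
- pin_home (a point): point on the axis of the fixed steel gauge pin, 40 mm along it from the shoulder: where the mid point of a sleeve fully home lies. z runs up the pin from shoulder to tip, 30 degrees from vertical, leaning roughly towards +y, the left of the robot; y is level. Pin 20 mm in diameter, 62 mm long above the shoulder (dark disc 46 mm across), its last 8 mm tapering to 8 mm
- pin_tip (a point): the tip of the gauge pin, 62 mm along it from the shoulder; axes as pin_home
- reject_tray: fixed shallow red plastic tray, 150x150 mm outside, walls 4 mm thick and 28 mm high, floor 4 mm thick; origin at the centre of its underside on the bench, z up, x and y along its sides
- label_tape: bystander: yellow tape roll lying flat, 62 mm across, 19 mm high; origin under its centre
- timer: bystander: dark grey timer standing up, 36x58x66 mm; origin under its centre
- reagent_amber: bystander: small brown bottle with black cap, 42 mm in diameter, 81 mm high; origin under its centre
- reagent_drop: bystander: small white bottle with red cap, 33 mm in diameter, 69 mm high; origin under its centre
- slide_box: bystander: green slide box, closed, 94x98x33 mm; origin under its centre
- gauge_stand: fixed aluminium gauge stand that carries the pin, base plate 130x100x12 mm; origin under the centre of the plate, z up; the pin leans to its -x side and the shoulder's centre is 66 mm above the bench. A sleeve let go fully home on the pin stays by its weight

How it is judged:
At the end, for the whole second after the job is handed in: One sleeve is fully home on the pin (mid point within 9 mm of pin_home, axis within 0.15 rad of the pin's); the other stands upright (within 0.15 rad, closed end up) on the floor of the reject tray with its axis inside the walls; both released and staying there (((distance between sleeve_a_mid and pin_home below 0.009 m and angle between the z axis of sleeve_a_mid and the z axis of pin_home, either way round below 0.15 rad and x of sleeve_b_mid in the frame of reject_tray between -0.055 and 0.055 m and y of sleeve_b_mid in the frame of reject_tray between -0.055 and 0.055 m and z of sleeve_b_mid in the frame of reject_tray between 0.034 and 0.054 m and angle between sleeve_b_mid's own z axis and vertical below 0.15 rad) or (distance between sleeve_b_mid and pin_home below 0.009 m and angle between the z axis of sleeve_b_mid and the z axis of pin_home, either way round below 0.15 rad and x of sleeve_a_mid in the frame of reject_tray between -0.055 and 0.055 m and y of sleeve_a_mid in the frame of reject_tray between -0.055 and 0.055 m and z of sleeve_a_mid in the frame of reject_tray between 0.034 and 0.054 m and angle between sleeve_a_mid's own z axis and vertical below 0.15 rad))); the robot touches nothing.
It fails at once if the gauge is forced: anything presses on the gauge stand or its pin with more than 60 N (contact force between gauge_stand and anything else above 60 N).
It fails at once if a bystander is disturbed (moved more than 30 mm) (distance of any of label_tape, timer, reagent_amber, reagent_drop, slide_box from where it was at the start of the episode above 0.03 m).
It also fails if it takes over 72 s, if anything falls off the work surface, if the arm or the gripper's body presses on something with over 40 N, if the wrist force passes 120 N, or if a joint passes its speed limit or range.

### The arm

A 6-joint arm with a two-finger parallel gripper is mounted at the origin on a cart in front of the work surface, level with it; the furniture and walls round the work are solid. World frame = base frame: x ahead of the robot, y to its left, z up, the work surface at z = 0. Lengths are in m, angles in rad, forces in N, time in s.
With the tool pointing down it reaches from about 0.4 to 0.925 m from the base axis. Payload 12.5 kg.
Tool frame: the origin (TCP) lies on the centre line of the jaws, within the pads' length; the fingertips stand 8 mm ahead of it and the grasp point (between the pads) lies 11 mm behind it; z points along the fingers, y is the direction in which the jaws open and shut (so a half turn about z gives the same grasp; the last joint's range is limited). The gripper opens to 95 mm and grips with 3 to 60 N. Pads are 20 mm wide; open, the fingers measure 119 mm over their backs; the gripper's body (75 mm by 180 mm) begins 59 mm behind the grasp point.
Start: joints at [-1.219, 0.491, 1.559, -0, 1.092, -0.106], TCP at [0.276, -0.561, 0.223] pointing down, gripper open.
Joint ranges: [-3.1, 3.1], [-0.84, 2.19], [0.05, 2.79], [-1.13, 4.28], [0.06, 2.93], [-2.69, 2.69]. Speed limits (rad/s): [2.22, 2.22, 2.79, 3.14, 3.14, 3.14].

### API

Orientations are given as [roll, pitch, yaw] about the fixed x, y, z axes, in that order (R = Rz(yaw) Ry(pitch) Rx(roll)).
In Python, from cell import manip gives the robot as it stands.
- The arm moves only by the tool arm_command, never from a script. Its argument "series" is a list of rows, each a list of 7 numbers: the turn, a rotation vector about the tool's x, y, z in degrees, then the shift along the tool's x, y, z in cm, then the finger opening in cm, from 0 to 9.51. In form: [[ax, ay, az, tx, ty, tz, gripper], ...]. A call has 1 to 5 rows; each row shifts and turns the pose as measured when the row begins, along the tool's axes as they then stand; what a row does not reach is not made up. A row lasts 1/12 s, in which the tool goes at most 41.7 mm and 7.16 degrees, less where a joint would pass 70% of its speed; a pose out of reach is approached as far as the arm can. A call with a gripper value outside its range is refused whole. The fingers move at their own pace and stop on an object; "force" is the grip in N (left out, the last holds). Time passes only in rows, so rows that do not move let the fingers close. It gives the time, the measured TCP pose, the force and the opening at its end, in the units of the state.
- manip.get_state(): the state, without advancing time (a new reading comes with each control period).
- manip.read_camera(name): name is "scene" or "side" or "wrist"; returns the picture (480x640x3 uint8, blue, green, red); there is no depth.
- manip.camera_params(name): a dict with "camera_matrix" (3x3 intrinsics, pixels), "R" (3x3) and "t" (3): a world point X has camera coordinates R X + t. Camera axes: x right, y down, z forward; pixel columns grow to the right and rows downward; lengths in m; the calibration is good to about 2 mm. A picture is of the moment at which its call begins: read the wrist's pose just before it. camera_params takes no time and is no camera call; for the wrist camera it gives the pose at the moment of the call.
- manip.close_job(): hands the job in, once; it reports no verdict.
The state is a dict: "time_s": time; "joint_positions": joint angles; "qvel": joint speeds; "effort": joint torques, N m; "position": TCP position; "orientation": TCP orientation; "ft_force": force on the tool from outside, world axes, zero at the start; "ft_torque": the same for the moment, N m; "width": opening from 0.0 (shut) to 1.0 (fully open).
Only numpy, scipy, OpenCV 4.12 (cv2) and the standard library are available. Lean on these libraries where they do the work, as an engineer would, in place of code of your own. Each camera call takes 0.05 s, during which the arm holds its last target. There are 200 camera calls.

## Working session

There is one attempt and no reset: what is moved stays moved. The work goes in short steps, Python scripts to look and compute and a tool call to move; the robot and the scene stay as the last step left them, time stands still between calls to the robot, and variables do not carry over. Pictures are saved under pics/ and viewed, about 8 in all and at most 12, crops included, and the job is handed in when it is done.

Besides the shell and the picture viewer there is one more tool, called after ">>>" as name(argument=value, ...) on one line, values as JSON. arm_command: Moves the arm, as the interface text tells. Its arguments: {"type":"object","properties":{"series":{"type":"array","items":{"type":"array","items":{"type":"number"}}},"force":{"type":"number"}},"required":["series"]}

```bash
mkdir -p pics; ls
python3 - <<'E'
from cell import manip
import cv2,numpy as np
for n in ("scene","side"):
    im=manip.read_camera(n); cv2.imwrite(f"pics/{n}0.png",im)
    p=manip.camera_params(n); print(n,np.round(p["camera_matrix"],1).tolist(),np.round(p["R"],4).tolist(),np.round(p["t"],4).tolist(), (-p["R"].T@p["t"]).round(3))
print(manip.get_state())
E
```

```text
pics
scene [[443.3, 0.0, 325.8], [0.0, 443.3, 242.8], [0.0, 0.0, 1.0]] [[-0.865, -0.5018, 0.0006], [-0.2417, 0.4155, -0.8769], [0.4398, -0.7587, -0.4806]] [0.4715, 0.1839, 0.8617] [0.073 0.814 0.575]
side [[433.8, 0.0, 322.7], [0.0, 433.8, 244.4], [0.0, 0.0, 1.0]] [[-0.9302, -0.3671, 0.0013], [-0.2141, 0.5397, -0.8142], [0.2981, -0.7576, -0.5806]] [0.5084, 0.1719, 0.822] [0.265 0.717 0.617]
{'time_s': 0.1, 'joint_positions': array([-1.21859245e+00,  4.91490019e-01,  1.55941161e+00,  2.95404269e-05,
        1.09168302e+00, -1.05586645e-01]), 'qvel': array([ 0.00021836, -0.00224535, -0.00214268,  0.00119819,  0.00079145,
        0.00125667]), 'effort': array([ 2.19434667e-03, -6.13621616e+01, -2.58606076e+01,  6.93634897e-02,
        4.70185268e-02, -3.55144266e-05]), 'position': array([ 0.27618965, -0.56042644,  0.22211798]), 'orientation': array([-3.14060894e+00, -1.30601762e-04,  4.57776823e-01]), 'ft_force': array([-1.0570476 ,  0.29925632,  0.07957328]), 'ft_torque': array([ 0.01517324,  0.0130384 , -0.0080143 ]), 'width': 0.9993931153696239}
```

View pics/scene0.png

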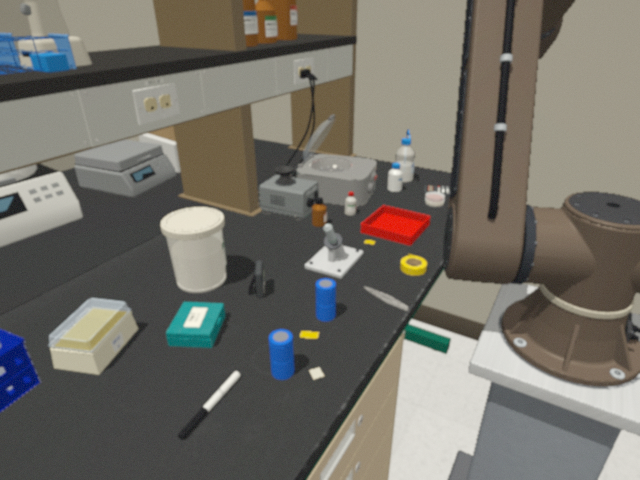

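View pics/side0.png

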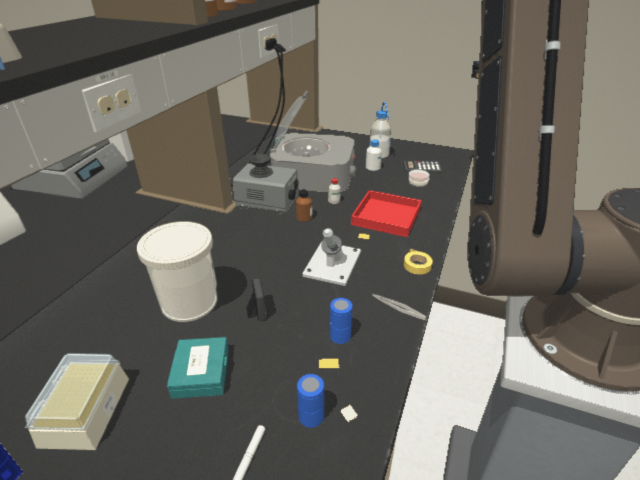

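The scene view shows the sleeves at about (326,300) and (282,355), the pin at (330,240) and the tray at (396,225). The side view shows the same at (341,320), (311,400), (331,245) and (387,213). Next I'll measure them.

```bash
cat > h.py <<'E'
import cv2,numpy as np
from cell import manip
def params(n):
    p=manip.camera_params(n); return np.array(p["camera_matrix"]),np.array(p["R"]),np.array(p["t"])
def ray(P,uv):
    K,R,t=P; d=R.T@np.linalg.solve(K,[uv[0],uv[1],1.]); return -R.T@t,d/np.linalg.norm(d)
def onz(P,uv,z):
    o,d=ray(P,uv); return o+d*(z-o[2])/d[2]
def tri(P1,u1,P2,u2):
    (a,d),(b,e)=ray(P1,u1),ray(P2,u2)
    s=np.linalg.lstsq(np.c_[d,-e],b-a,rcond=None)[0]; p,q=a+s[0]*d,b+s[1]*e
    return (p+q)/2,np.linalg.norm(p-q)
def proj(P,X):
    K,R,t=P; c=K@(R@np.asarray(X)+t); return c[:2]/c[2]
def blobs(m,amin):
    c,_=cv2.findContours(m.astype(np.uint8),cv2.RETR_EXTERNAL,cv2.CHAIN_APPROX_NONE)
    return sorted([k for k in c if cv2.contourArea(k)>amin],key=cv2.contourArea,reverse=True)
E
python3 - <<'E'
from h import *
for n in ("scene","side"):
    im=cv2.imread(f"pics/{n}0.png"); P=params(n); hsv=cv2.cvtColor(im,cv2.COLOR_BGR2HSV); H,S,V=cv2.split(hsv)
    blue=(H>105)&(H<125)&(S>150)&(V>60)
    for c in blobs(blue,500):
        x,y,w,h=cv2.boundingRect(c)
        if x<200: continue
        m=np.zeros(H.shape,np.uint8); cv2.drawContours(m,[c],-1,1,-1)
        g=(m>0)&~blue; g[y+h//2:]=0
        b=blobs(g,20)
        if b: 
            e=cv2.fitEllipse(b[0]); print(n,"disc",np.round(e[0],1),"z.08:",onz(P,e[0],.08).round(4))
    red=(S>150)&((H<8)|(H>172))&(V>80)
    c=blobs(red,1500)[0]; hull=cv2.approxPolyDP(cv2.convexHull(c),3,True)[:,0]
    print(n,"tray",[(p.tolist(),onz(P,p,.028)[:2].round(3).tolist()) for p in hull])
    yel=(H>20)&(H<34)&(S>130)&(V>120)
    for c in blobs(yel,150):
        M=cv2.moments(c); print(n,"yel",onz(P,(M['m10']/M['m00'],M['m01']/M['m00']),.01).round(3),cv2.contourArea(c))
a=cv2.imread("pics/scene0.png")[215:280,300:370]; b=cv2.imread("pics/side0.png")[220:290,297:367]
f=lambda q:cv2.resize(q,(400,400*q.shape[0]//q.shape[1]),interpolation=cv2.INTER_CUBIC)
a,b=f(a),f(b); h=min(a.shape[0],b.shape[0]); cv2.imwrite("pics/pin.png",np.hstack([a[:h],b[:h]])); print(a.shape,b.shape)
E
```

```text
scene disc [280.3 336.1] z.08: [0.4288 0.3528 0.08  ]
scene tray [([360, 230], [0.53, -0.159]), ([361, 222], [0.549, -0.205]), ([382, 205], [0.546, -0.343]), ([430, 216], [0.395, -0.34]), ([429, 224], [0.38, -0.288]), ([410, 245], [0.383, -0.147])]
scene yel [ 0.351 -0.089  0.01 ] 453.0
side disc [310.2 384.2] z.08: [0.4276 0.3518 0.08  ]
side disc [340.8 304.5] z.08: [0.4423 0.1763 0.08  ]
side tray [([368, 191], [0.543, -0.34]), ([420, 200], [0.397, -0.343]), ([407, 236], [0.391, -0.158]), ([351, 224], [0.533, -0.159]), ([352, 214], [0.546, -0.206])]
(371, 400, 3) (400, 400, 3)
```

View pics/pin.png

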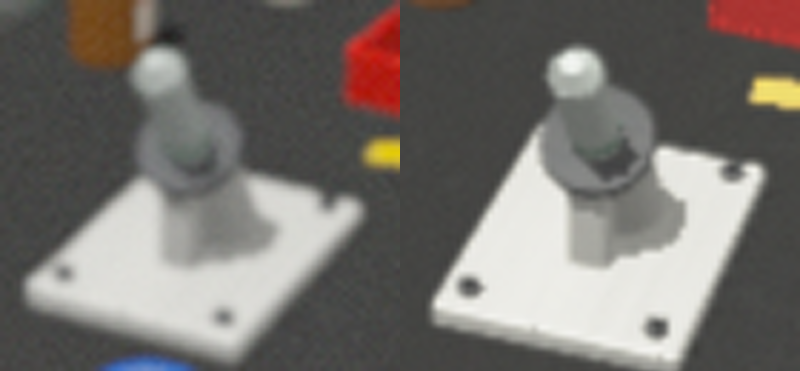

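The crop shows the tip at about (327.7,226.9) in scene and (328.0,231.9) in side. The shoulder centre is at about (333.3,240.7) and (331.5,244.2). Three plate corners are clear in each view.

Run:
```python
from h import *
A,B=params("scene"),params("side"); k=5.714
L=lambda x,y:(300+x/k,215+y/k); R=lambda x,y:(297+(x-400)/k,220+y/k)
t1,t2,s1,s2=L(158,68),R(577,68),L(190,147),R(597,138)
print("tip",onz(A,t1,.1197).round(4),onz(B,t2,.1197).round(4),tri(A,t1,B,t2))
print("sho",onz(A,s1,.066).round(4),onz(B,s2,.066).round(4),tri(A,s1,B,s2))
for P,f,pts in((A,L,[(26,284),(238,350),(362,208)]),(B,R,[(433,306),(680,360),(765,168)])):
    q=[onz(P,f(*p),.012)[:2] for p in pts]; print(np.round(q,4).tolist(),np.linalg.norm(q[1]-q[0]).round(3),np.linalg.norm(q[2]-q[1]).round(3),"ctr",((q[0]+q[2])/2).round(4),"dir",np.degrees(np.arctan2(*(q[1]-q[2])[::-1])).round(1), np.degrees(np.arctan2(*(q[0]-q[1])[::-1])).round(1))
```

```text
tip [0.5242 0.0275 0.1197] [0.5259 0.0232 0.1197] (array([0.52783963, 0.01981041, 0.11624124]), np.float64(0.0019440908563833936))
sho [ 0.5288 -0.0077  0.066 ] [ 0.5298 -0.0097  0.066 ] (array([ 0.53115239, -0.01262949,  0.063357  ]), np.float64(0.0007497666240632145))
[[0.5776, 0.0465], [0.4755, 0.0464], [0.4827, -0.0836]] 0.102 0.13 ctr [ 0.5301 -0.0186] dir 93.2 0.1
[[0.5753, 0.0464], [0.4767, 0.0414], [0.4837, -0.0865]] 0.099 0.128 ctr [ 0.5295 -0.0201] dir 93.1 2.9
```

```bash
cat >> h.py <<'E'
from scipy.spatial.transform import Rotation as Ro
def tool():
    s=manip.get_state(); return np.array(s["position"]),Ro.from_euler("xyz",s["orientation"]),s
def todo(pos,R):
    """rotvec (deg) and shift (cm), tool axes: shift before turning / after turning"""
    p,r,s=tool(); d=100*(np.asarray(pos)-p)
    print("turn",np.degrees((r.inv()*R).as_rotvec()).round(2),"shift now",r.inv().apply(d).round(2),"after turn",R.inv().apply(d).round(2))
def pose(lean_az,tilt):
    a,t=np.radians([lean_az,tilt]); z=-np.array([np.sin(t)*np.cos(a),np.sin(t)*np.sin(a),np.cos(t)])
    y=np.array([np.sin(a),-np.cos(a),0]); return Ro.from_matrix(np.c_[np.cross(y,z),y,z])
E
python3 - <<'E'
from h import *
p,r,s=tool(); K,R,t=params("wrist"); c=-R.T@t
print("cam in tool",r.inv().apply(c-p).round(4),"axes in tool (cols)",(r.as_matrix().T@R.T).round(3).tolist(),K.round(1).tolist())
todo([.50,-.06,.30],pose(95,0))
E
```

```text
cam in tool [ 0.0778 -0.0008 -0.1612] axes in tool (cols) [[0.001, -0.962, -0.274], [1.0, 0.001, 0.001], [-0.001, -0.274, 0.962]] [[354.5, 0.0, 311.4], [0.0, 354.5, 237.9], [0.0, 0.0, 1.0]]
turn [-4.000e-02 -4.000e-02 -6.877e+01] shift now [ 42.19 -35.01  -7.75] after turn [47.9  26.66 -7.79]
```

>>> arm_command(series=[[0, 0, 0, 2.9, -2.7, -0.8, 9.5], [0, 0, 0, 2.9, -2.7, -0.8, 9.5], [0, 0, 0, 2.9, -2.7, -0.8, 9.5], [0, 0, 0, 2.9, -2.7, -0.8, 9.5], [0, 0, 0, 2.9, -2.7, -0.8, 9.5]])

```text
time_s: 0.52
position: [0.3452, -0.3739, 0.2585]
orientation: [-3.134, 0.001, 0.449]
ft_force: [0.8, -0.4, 0.0]
width: 1.001
```

>>> arm_command(series=[[0, 0, 0, 2.9, -2.7, -0.8, 9.5], [0, 0, 0, 2.9, -2.7, -0.8, 9.5], [0, 0, 0, 2.9, -2.7, -0.8, 9.5], [0, 0, 0, 2.9, -2.7, -0.8, 9.5], [0, 0, 0, 2.9, -2.7, -0.8, 9.5]])

```text
time_s: 0.93
position: [0.4171, -0.1825, 0.3]
orientation: [-3.132, 0.001, 0.447]
ft_force: [0.7, -0.6, -0.5]
width: 1.001
```

>>> arm_command(series=[[0, 0, 0, 2.9, -2.7, 0, 9.5], [0, 0, 0, 2.9, -2.7, 0, 9.5], [0, 0, 0, 2.9, -2.7, 0, 9.5], [0, 0, 0, 2.9, -2.7, 0, 9.5], [0, 0, 0, 2.9, -2.7, 0, 9.5]])

```text
time_s: 1.35
position: [0.4907, 0.0119, 0.3032]
orientation: [-3.135, -0.001, 0.446]
ft_force: [0.1, -1.0, 0.9]
width: 1.0
```

>>> arm_command(series=[[0, 0, -6.9, 0, 0, 0, 9.5], [0, 0, -6.9, 0, 0, 0, 9.5], [0, 0, -6.9, 0, 0, 0, 9.5], [0, 0, -6.9, 0, 0, 0, 9.5], [0, 0, -6.9, 0, 0, 0, 9.5]])

```text
time_s: 1.77
position: [0.4919, 0.0216, 0.3017]
orientation: [-3.134, -0.005, 1.066]
ft_force: [-0.9, 0.0, -0.2]
width: 1.0
```

>>> arm_command(series=[[0, 0, -6.9, 0, 0, 0, 9.5], [0, 0, -6.9, 0, 0, 0, 9.5], [0, 0, -6.9, 0, 0, 0, 9.5], [0, 0, -6.9, 0, 0, 0, 9.5], [0, 0, -6.9, 0, 0, 0, 9.5]])

```text
time_s: 2.18
position: [0.4912, 0.0221, 0.3004]
orientation: [-3.135, -0.009, 1.69]
ft_force: [-0.1, -0.2, 0.1]
width: 0.999
```

Run:
```python
from h import *
P=params("wrist"); im=manip.read_camera("wrist"); cv2.imwrite("pics/w1.png",im); np.savez("pics/w1.npz",K=P[0],R=P[1],t=P[2])
for X in ([.525,.0255,.1197],[.5293,-.0085,.066],[.442,.176,.08]): print(proj(P,X).round(1))
u,v=proj(P,[.527,.008,.1]).astype(int); c=im[max(0,v-50):v+50,u-60:u+60]; cv2.imwrite("pics/w1c.png",np.vstack([cv2.resize(im,(320,240)), cv2.resize(c,(320,320*c.shape[0]//c.shape[1]),interpolation=cv2.INTER_CUBIC)])); cv2.imwrite("pics/w1d.png",cv2.resize(c,None,fx=5,fy=5,interpolation=cv2.INTER_CUBIC)); print(u,v,c.shape)
```

```text
[346.6 221.4]
[341.8 240. ]
[281.5  53.3]
344 233 (100, 120, 3)
```

View pics/w1.png

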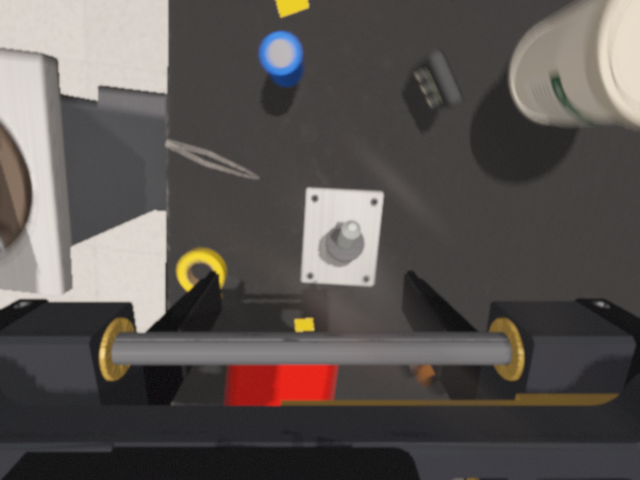

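View pics/w1d.png

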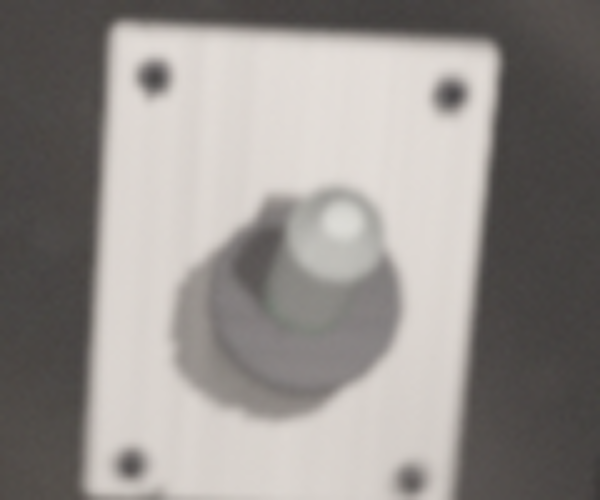

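The wrist view shows the tip face at about (352.6,226.8), the shoulder centre at about (345,243) and the plate holes. The sleeve disc is at about (284,53). This near-vertical view constrains x,y best.

Run:
```python
from h import *
d=np.load("pics/w1.npz"); P=(d["K"],d["R"],d["t"]); C=lambda x,y:(284+x/5,183+y/5)
t,s=onz(P,C(343,219),.1197),onz(P,C(305,300),.066)
print("tip",t.round(4),"sho",s.round(4),"az",np.degrees(np.arctan2(*(t-s)[1::-1])).round(1),"len",np.hypot(*(t-s)[:2]).round(4),"expect .031")
h=np.array([onz(P,C(*q),.012)[:2] for q in((153,77),(450,95),(411,480),(130,465))])
print("holes",h.round(4).tolist(),"ctr",h.mean(0).round(4),"az",[np.degrees(np.arctan2(*(a-b)[::-1])).round(1) for a,b in((h[0],h[3]),(h[1],h[2]))],"cross",np.degrees(np.arctan2(*(h[1]-h[0])[::-1])).round(1),np.degrees(np.arctan2(*(h[2]-h[3])[::-1])).round(1))
im=cv2.imread("pics/w1.png"); H,S,V=cv2.split(cv2.cvtColor(im,cv2.COLOR_BGR2HSV)); bl=(H>105)&(H<125)&(S>150)&(V>60)
c=blobs(bl,300)[0]; m=np.zeros(H.shape,np.uint8); cv2.drawContours(m,[c],-1,1,-1); g=blobs((m>0)&~bl,50)[0]; e=cv2.fitEllipse(g); print("sleeve2",np.round(e[0],1),onz(P,e[0],.08).round(4))
A,B=params("scene"),params("side"); L=lambda x,y:(300+x/5.714,215+y/5.714); R=lambda x,y:(297+(x-400)/5.714,220+y/5.714)
print("tri w-scene",tri(P,C(343,219),A,L(158,68)),"w-side",tri(P,C(343,219),B,R(577,68)))
print("tri sho",tri(P,C(305,300),A,L(190,147)),tri(P,C(305,300),B,R(597,138)))
```

```text
tip [0.5317 0.0208 0.1197] sho [ 0.5335 -0.0117  0.066 ] az 93.2 len 0.0325 expect .031
holes [[0.4932, 0.0273], [0.5693, 0.032], [0.5765, -0.0737], [0.5001, -0.0787]] ctr [ 0.5348 -0.0233] az [np.float64(93.7), np.float64(93.9)] cross 3.5 3.8
sleeve2 [280.5  52.7] [0.4409 0.1764 0.08  ]
tri w-scene (array([0.53111377, 0.01873402, 0.11420047]), np.float64(0.003251296060278493)) w-side (array([0.529897  , 0.01936362, 0.11659757]), np.float64(0.0047917961887278095))
tri sho (array([ 0.53308536, -0.01330369,  0.06218812]), np.float64(0.0021986036799325863)) (array([ 0.53252785, -0.01290182,  0.06325761]), np.float64(0.002883748334991396))
```

Run:
```python
from h import *
todo([.4415,.1763,.15],pose(93.6,0))
```

```text
turn [-0.4  -0.52  3.78] shift now [15.79 -2.84 15.21] after turn [15.7  -3.99 15.04]
```

>>> arm_command(series=[[-0.4, -0.5, 3.8, 0, 0, 0, 9.5], [0, 0, 0, 3.1, -0.8, 3, 9.5], [0, 0, 0, 3.1, -0.8, 3, 9.5], [0, 0, 0, 3.1, -0.8, 3, 9.5], [0, 0, 0, 3.1, -0.8, 3, 9.5]])

```text
time_s: 2.65
position: [0.4573, 0.1383, 0.1863]
orientation: [3.129, 0.001, 1.609]
ft_force: [1.7, 0.2, 0.9]
width: 1.002
```

>>> arm_command(series=[[0, 0, 0, 3.1, -0.8, 3, 9.5], [0, 0, 0, 0, 0, 0, 9.5]])

```text
time_s: 2.82
position: [0.4452, 0.1701, 0.1535]
orientation: [3.136, 0.002, 1.604]
ft_force: [-1.1, 0.4, -1.1]
width: 1.0
```

Run:
```python
from h import *
todo([.4415,.1763,.039],pose(93.6,0))
P=params("wrist"); im=manip.read_camera("wrist"); H,S,V=cv2.split(cv2.cvtColor(im,cv2.COLOR_BGR2HSV)); bl=(H>105)&(H<125)&(S>150)&(V>60)
for c in blobs(bl,300):
    m=np.zeros(H.shape,np.uint8); cv2.drawContours(m,[c],-1,1,-1)
    for g in blobs((m>0)&~bl,50)[:1]:
        e=cv2.fitEllipse(g); print(np.round(e,1) if 0 else np.round(e[0],1),onz(P,e[0],.08).round(4))
```

```text
turn [ 0.35  0.1  -1.72] shift now [ 0.65 -0.42 11.45] after turn [ 0.64 -0.33 11.45]
[308.  243.7] [0.4433 0.177  0.08  ]
```

>>> arm_command(series=[[0.3, 0.1, -1.7, 0.6, -0.2, 0, 9.5], [0, 0, 0, 0, 0, 3.8, 9.5], [0, 0, 0, 0, 0, 3.8, 9.5], [0, 0, 0, 0, 0, 3.6, 9.5], [0, 0, 0, 0, 0, 0.2, 9.5]])

```text
time_s: 3.28
position: [0.4511, 0.1749, 0.0439]
orientation: [3.126, -0.002, 1.633]
ft_force: [-0.3, -0.5, 0.2]
width: 0.996
```

Run:
```python
from h import *
todo([.4425,.1767,.039],pose(93.6,0))
```

```text
turn [ 0.91 -0.14 -0.05] shift now [ 0.23 -0.85  0.48] after turn [ 0.23 -0.84  0.49]
```

>>> arm_command(series=[[0.9, -0.1, 0, 0.2, -0.8, 0.5, 9.5], [0, 0, 0, 0, 0, 0, 9.5]])

```text
time_s: 3.45
position: [0.4437, 0.1756, 0.04]
orientation: [-3.14, -0.001, 1.63]
ft_force: [0.1, -0.3, 0.0]
width: 0.998
```

Run:
```python
from h import *
todo([.4425,.1767,.039],pose(93.6,0))
```

```text
turn [-0.1  -0.03 -0.19] shift now [ 0.12 -0.11  0.1 ] after turn [ 0.12 -0.11  0.1 ]
```

Well placed; closing the fingers on the sleeve.

>>> arm_command(series=[[0, 0, 0, 0.1, -0.1, 0.1, 3.5], [0, 0, 0, 0, 0, 0, 3.5], [0, 0, 0, 0, 0, 0, 3.5], [0, 0, 0, 0, 0, 0, 3.5], [0, 0, 0, 0, 0, 0, 3.5]], force=25)

```text
time_s: 3.87
position: [0.4457, 0.1771, 0.0458]
orientation: [3.133, -0.003, 1.63]
ft_force: [0.6, 0.2, 0.2]
width: 0.707
```

>>> arm_command(series=[[0, 0, 0, 0, 0, 0, 3.5], [0, 0, 0, 0, 0, 0, 3.5], [0, 0, 0, 0, 0, 0, 3.5], [0, 0, 0, 0, 0, 0, 3.5], [0, 0, 0, 0, 0, 0, 3.5]])

```text
time_s: 4.28
position: [0.4459, 0.1772, 0.047]
orientation: [3.131, -0.003, 1.63]
ft_force: [0.5, 0.0, 1.6]
width: 0.418
```

>>> arm_command(series=[[0, 0, 0, 0, 0, -4, 3.5], [0, 0, 0, 0, 0, -4, 3.5], [0, 0, 0, 0, 0, -4, 3.5], [0, 0, 0, 0, 0, -4, 3.5], [0, 0, 0, 0, 0, -4, 3.5]])

```text
time_s: 4.7
position: [0.4409, 0.1756, 0.2448]
orientation: [-3.129, 0.001, 1.63]
ft_force: [1.4, 0.5, -2.8]
width: 0.417
```

```bash
cat >> h.py <<'E'
TIP=np.array([.5317,.0208,.1197]); AZ=93.6
def axis(az=AZ): return -pose(az,30).as_matrix()[:,2]
def home(tip=TIP,az=AZ): return tip-.022*axis(az)   # pin_home; TCP there (minus 1 mm) when sleeve home
E
python3 - <<'E'
from h import *
p,r,s=tool(); print(p.round(4),s["width"],s["ft_force"].round(2))
a=axis(); pre=TIP+a*(.039-.0+.085-.039+.039-.039); 
# TCP when mouth is 85 mm beyond tip: tip + (85+39) mm
pre=TIP+a*(.085+.039); print("pre",pre.round(3),"home",home().round(4)); todo(pre,pose(AZ,30))
E
```

```text
[0.4409 0.1756 0.2448] 0.41701722988813317 [ 1.44  0.51 -2.77]
pre [0.528 0.083 0.227] home [0.5324 0.0098 0.1006]
turn [ -0.75 -29.92  -0.04] shift now [-9.78  8.15  1.68] after turn [-7.62  8.09  6.44]
```

>>> arm_command(series=[[-0.2, -6, 0, 0, 0, 0, 3.5], [-0.2, -6, 0, 0, 0, 0, 3.5], [-0.2, -6, 0, 0, 0, 0, 3.5], [-0.2, -6, 0, 0, 0, 0, 3.5], [0, -6, 0, 0, 0, 0, 3.5]])

```text
time_s: 5.12
position: [0.4452, 0.1739, 0.2576]
orientation: [3.109, 0.538, 1.609]
ft_force: [0.1, 0.1, -1.8]
width: 0.417
```

>>> arm_command(series=[[0, 0, 0, -2.6, 2.7, 1.5, 3.5], [0, 0, 0, -2.6, 2.7, 1.5, 3.5], [0, 0, 0, -2.6, 2.7, 1.5, 3.5], [0, 0, 0, 0, 0, 0, 3.5]])

```text
time_s: 5.45
position: [0.5324, 0.0954, 0.2584]
orientation: [3.114, 0.546, 1.632]
ft_force: [-1.0, -0.1, -1.5]
width: 0.419
```

Run:
```python
from h import *
P=params("wrist"); im=manip.read_camera("wrist"); cv2.imwrite("pics/w2.png",im); np.savez("pics/w2.npz",K=P[0],R=P[1],t=P[2])
p,r,s=tool(); print(p.round(4),s["ft_force"].round(2),"tip px",proj(P,TIP).round(1)); todo(TIP+axis()*(.132),pose(AZ,30))
```

```text
[0.5304 0.0966 0.2579] [-0.15  0.48 -1.58] tip px [300.5 216.1]
turn [ 1.42  1.23 -0.09] shift now [ 0.4  -0.41  2.54] after turn [ 0.35 -0.35  2.56]
```

View pics/w2.png

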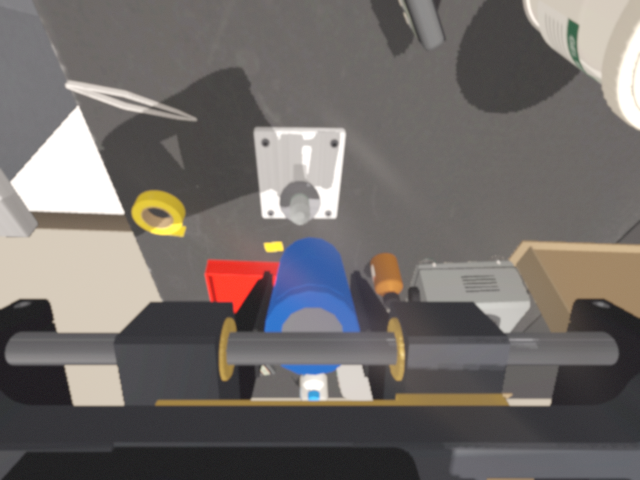

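The sleeve is held straight in the jaws at about (313,300). The pin is ahead of it near (301,208). I'll take an enlarged crop to place the tip.

Run:
```python
import cv2
im=cv2.imread("pics/w2.png")[120:250,240:370]; cv2.imwrite("pics/w2c.png",cv2.resize(im,None,fx=4.5,fy=4.5,interpolation=cv2.INTER_CUBIC))
```

```text
(no output)
```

View pics/w2c.png

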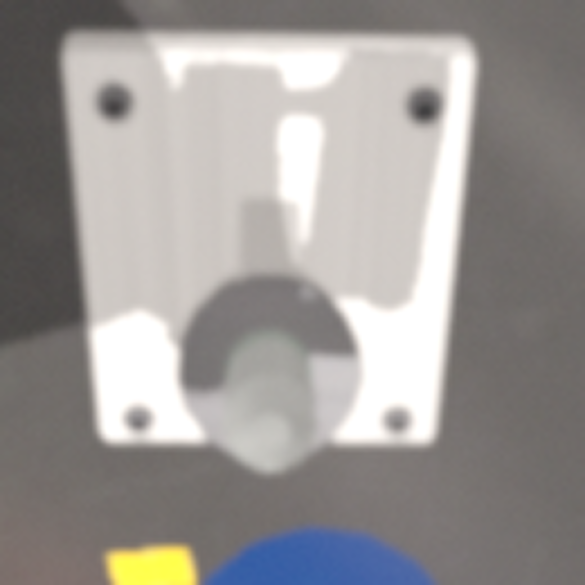

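The tip face is at about (300.4,216.0). My estimate predicted (300.5,216.1), so two views 30° apart agree. I'll correct the pose, then approach along the pin axis.

>>> arm_command(series=[[1.4, 1.2, -0.1, 0.35, -0.35, 2.5, 3.5], [0, 0, 0, 0, 0, 0, 3.5]])

```text
time_s: 5.67
position: [0.5277, 0.0863, 0.2335]
orientation: [-3.141, 0.523, 1.633]
ft_force: [0.1, -0.2, -2.5]
width: 0.421
```

```bash
cat >> h.py <<'E'
def rep(dist,off=.047):
    """error to the pin axis with mouth `dist` m up the axis from the shoulder"""
    p,r,s=tool(); a=axis(); q=TIP-.062*a; g=(p-q)@a-off
    print("mouth above shoulder mm",(1000*g).round(1),"F tool",r.inv().apply(s["ft_force"]).round(1),"w",round(s["width"]*95,1)); todo(q+a*(dist+off),pose(AZ,30))
E
python3 - <<'E'
from h import *
d=np.load("pics/w2.npz"); print("shoulder px",proj((d["K"],d["R"],d["t"]),TIP-.062*axis()).round(1),"seen 300,200.4")
rep(.072)
E
```

```text
shoulder px [300.6 202.5] seen 300,200.4
mouth above shoulder mm 146.4 F tool [1.1 0.1 2.3] w 40.0
turn [-0.08 -0.05 -0.03] shift now [-0.   -0.    7.44] after turn [ 0.   -0.01  7.44]
```

>>> arm_command(series=[[0, 0, 0, 0, 0, 2.5, 3.5], [0, 0, 0, 0, 0, 2.5, 3.5], [0, 0, 0, 0, 0, 2.2, 3.5], [0, 0, 0, 0, 0, 0, 3.5]])

```text
time_s: 6.0
position: [0.5293, 0.0518, 0.1707]
orientation: [3.139, 0.522, 1.633]
ft_force: [0.5, -0.1, -2.2]
width: 0.415
```

```bash
python3 -c "from h import *; rep(.062)"
```

```text
mouth above shoulder mm 74.8 F tool [1.  0.5 2. ] w 39.4
turn [ 0.11 -0.07 -0.04] shift now [-0.14  0.05  1.28] after turn [-0.14  0.05  1.28]
```

>>> arm_command(series=[[0, 0, 0, -0.1, 0.05, 0.6, 3.5], [0, 0, 0, 0, 0, 0.6, 3.5], [0, 0, 0, 0, 0, 0.6, 3.5], [0, 0, 0, 0, 0, 0.6, 3.5], [0, 0, 0, 0, 0, 0, 3.5]])

```text
time_s: 6.42
position: [0.5315, 0.0409, 0.1524]
orientation: [3.134, 0.523, 1.633]
ft_force: [-0.5, 0.4, -1.5]
width: 0.421
```

```bash
python3 -c "from h import *; rep(.03)"
```

```text
mouth above shoulder mm 53.4 F tool [ 1.1 -0.5  1.1] w 40.0
turn [ 0.39 -0.05 -0.05] shift now [-0.11 -0.12  2.34] after turn [-0.1  -0.11  2.34]
```

No contact yet, and the tip is inside the mouth. Continuing in small steps.

>>> arm_command(series=[[0.3, 0, 0, -0.1, -0.1, 0.5, 3.5], [0, 0, 0, 0, 0, 0.5, 3.5], [0, 0, 0, -0.05, -0.05, 0.5, 3.5], [0, 0, 0, 0, 0, 0.5, 3.5], [0, 0, 0, 0, 0, 0, 3.5]])

```text
time_s: 6.83
position: [0.5312, 0.029, 0.1352]
orientation: [3.138, 0.523, 1.632]
ft_force: [-0.2, -0.5, -1.6]
width: 0.42
```

```bash
python3 -c "from h import *; rep(.02)"
```

```text
mouth above shoulder mm 32.5 F tool [ 0.4 -0.2  1.6] w 39.9
turn [ 0.17 -0.06 -0.08] shift now [ 0.07 -0.01  1.25] after turn [ 0.07 -0.01  1.25]
```

>>> arm_command(series=[[0.2, 0, 0, 0.05, 0, 0.4, 3.5], [0, 0, 0, 0, 0, 0.3, 3.5], [0, 0, 0, 0, 0, 0.3, 3.5]])

```text
time_s: 7.08
position: [0.5318, 0.0241, 0.1257]
orientation: [3.141, 0.522, 1.632]
ft_force: [1.4, -0.2, -0.8]
width: 0.42
```

>>> arm_command(series=[[0, 0, 0, 0, 0, 0.3, 3.5], [0, 0, 0, 0, 0, 0.3, 3.5]])

```text
time_s: 7.25
position: [0.532, 0.0207, 0.12]
orientation: [3.141, 0.523, 1.632]
ft_force: [-0.5, -0.5, -1.0]
width: 0.42
```

```bash
python3 -c "from h import *; rep(.01)"
```

```text
mouth above shoulder mm 15.2 F tool [ 0.1 -0.5  1.1] w 39.9
turn [-0.03 -0.06 -0.1 ] shift now [ 0.02 -0.03  0.52] after turn [ 0.02 -0.03  0.52]
```

>>> arm_command(series=[[0, 0, 0, 0, 0, 0.25, 3.5], [0, 0, 0, 0, 0, 0.25, 3.5]])

```text
time_s: 7.42
position: [0.5324, 0.0187, 0.1176]
orientation: [3.138, 0.524, 1.63]
ft_force: [-12.4, 17.7, 30.9]
width: 0.414
```

>>> arm_command(series=[[0, 0, 0, 0, 0, 0.25, 3.5], [0, 0, 0, 0, 0, 0.2, 3.5]])

```text
time_s: 7.58
position: [0.5325, 0.0184, 0.1173]
orientation: [3.133, 0.524, 1.627]
ft_force: [-10.5, 15.3, 23.6]
width: 0.415
```

```bash
python3 -c "from h import *; rep(.0)"
```

```text
mouth above shoulder mm 11.7 F tool [  1.9  -9.4 -28.4] w 39.5
turn [ 0.28  0.02 -0.34] shift now [ 0.1  -0.07  1.17] after turn [ 0.1  -0.07  1.17]
```

It stops about 12 mm short with 28 N axial, but there is also 9 N sideways. That could be a misaligned bush edge rather than a tight bore. I'll back off, centre it and retry gently.

>>> arm_command(series=[[0, 0, 0, 0, 0, -0.3, 3.5], [0.2, 0, -0.3, 0.1, -0.15, 0, 3.5], [0, 0, 0, 0, 0, 0, 3.5]])

```text
time_s: 7.83
position: [0.5308, 0.0213, 0.1205]
orientation: [3.138, 0.524, 1.633]
ft_force: [0.3, 0.7, -2.3]
width: 0.413
```

```bash
python3 -c "from h import *; rep(.012)"
```

```text
mouth above shoulder mm 15.9 F tool [1.7 0.3 1.7] w 39.2
turn [ 0.2   0.01 -0.03] shift now [-0.01  0.08  0.39] after turn [-0.01  0.08  0.39]
```

>>> arm_command(series=[[0, 0, 0, 0, 0, 0.15, 3.5]])

```text
time_s: 7.92
position: [0.531, 0.0206, 0.1191]
orientation: [3.137, 0.524, 1.633]
ft_force: [0.0, 1.0, -1.7]
width: 0.417
```

>>> arm_command(series=[[0, 0, 0, 0, 0, 0.15, 3.5]])

```text
time_s: 8.0
position: [0.5311, 0.0197, 0.1175]
orientation: [3.138, 0.524, 1.633]
ft_force: [-0.1, 2.7, 8.2]
width: 0.416
```

```bash
python3 -c "from h import *; rep(.01)"
```

```text
mouth above shoulder mm 12.6 F tool [-1.8  0.1 -8.5] w 39.6
turn [ 0.22  0.01 -0.02] shift now [-0.01  0.06  0.26] after turn [-0.01  0.06  0.26]
```

>>> arm_command(series=[[0, 0, 0, -0.03, 0, 0.12, 3.5]])

```text
time_s: 8.08
position: [0.5316, 0.0187, 0.1172]
orientation: [3.136, 0.525, 1.633]
ft_force: [-5.9, 12.2, 25.0]
width: 0.417
```

>>> arm_command(series=[[0, 0, 0, 0, 0, 0.12, 3.5]])

```text
time_s: 8.17
position: [0.5319, 0.0184, 0.1172]
orientation: [3.135, 0.525, 1.632]
ft_force: [-10.2, 15.8, 25.8]
width: 0.418
```

```bash
python3 -c "from h import *; rep(.01)"
```

```text
mouth above shoulder mm 11.7 F tool [  1.3  -9.  -30.6] w 39.7
turn [ 0.34  0.07 -0.1 ] shift now [ 0.08 -0.01  0.17] after turn [ 0.08 -0.01  0.17]
```

The stop repeats at about 12 mm. A 23 mm bush catching on the taper's edge would look similar, so I'll probe sideways under light pressure before deciding.

>>> arm_command(series=[[0.2, 0, 0, 0.05, -0.2, -0.05, 3.5]])

```text
time_s: 8.25
position: [0.5304, 0.0191, 0.1178]
orientation: [3.136, 0.525, 1.631]
ft_force: [2.0, 0.5, -0.5]
width: 0.415
```

>>> arm_command(series=[[0, 0, 0, 0, -0.1, 0.08, 3.5]])

```text
time_s: 8.33
position: [0.5304, 0.0189, 0.1176]
orientation: [3.134, 0.525, 1.63]
ft_force: [3.1, 6.3, 9.8]
width: 0.42
```

>>> arm_command(series=[[0, 0, 0, 0, -0.1, 0.08, 3.5]])

```text
time_s: 8.42
position: [0.5307, 0.0188, 0.1175]
orientation: [3.13, 0.524, 1.63]
ft_force: [2.6, 7.5, 11.6]
width: 0.416
```

```bash
python3 -c "from h import *; rep(.012)"
```

```text
mouth above shoulder mm 12.1 F tool [  0.6   3.2 -13.7] w 39.6
turn [ 0.55  0.03 -0.19] shift now [0.06 0.11 0.01] after turn [0.06 0.11 0.01]
```

>>> arm_command(series=[[0, 0, 0, 0.1, 0.1, 0.06, 3.5]])

```text
time_s: 8.5
position: [0.5318, 0.0193, 0.1171]
orientation: [3.129, 0.525, 1.629]
ft_force: [-8.6, 5.7, 16.1]
width: 0.416
```

>>> arm_command(series=[[0, 0, 0, 0.1, 0, 0.06, 3.5]])

```text
time_s: 8.58
position: [0.5318, 0.0196, 0.1169]
orientation: [3.129, 0.526, 1.629]
ft_force: [-5.8, 2.4, 17.4]
width: 0.417
```

```bash
python3 -c "from h import *; rep(.012)"
```

```text
mouth above shoulder mm 12.0 F tool [ -6.4  -5.4 -16.5] w 39.6
turn [ 0.6   0.14 -0.25] shift now [-0.04  0.   -0.  ] after turn [-0.04  0.   -0.  ]
```

>>> arm_command(series=[[0, 0, 0, -0.15, 0, 0.06, 3.5]])

```text
time_s: 8.67
position: [0.5317, 0.0183, 0.1175]
orientation: [3.128, 0.526, 1.628]
ft_force: [-5.0, 14.4, 12.2]
width: 0.42
```

>>> arm_command(series=[[0, 0, 0, -0.15, 0, 0.06, 3.5]])

```text
time_s: 8.75
position: [0.5318, 0.0177, 0.1179]
orientation: [3.127, 0.524, 1.627]
ft_force: [-5.7, 19.9, 9.0]
width: 0.42
```

```bash
python3 -c "from h import *; rep(.012)"
```

```text
mouth above shoulder mm 11.9 F tool [ 13.   -4.3 -17.9] w 39.9
turn [ 0.67  0.04 -0.33] shift now [ 0.18  0.01 -0.01] after turn [ 0.18  0.01 -0.01]
```

The restoring force points back to centre from all four sides, and the depth stays fixed at 12.0 ±0.1 mm. So a ring is seated on the taper, and this is the tight sleeve. I'll withdraw it and carry it to the reject tray.

>>> arm_command(series=[[0.3, 0, 0, 0.1, 0, -0.5, 3.5], [0, 0, 0, 0, 0, -2, 3.5], [0, 0, 0, 0, 0, -3, 3.5], [0, 0, 0, 0, 0, -4, 3.5], [0, 0, 0, 0, 0, -4, 3.5]])

```text
time_s: 9.17
position: [0.5237, 0.0842, 0.2296]
orientation: [-3.131, 0.525, 1.632]
ft_force: [0.9, 0.4, -1.3]
width: 0.416
```

>>> arm_command(series=[[0, 6, 0, 0, 0, 0, 3.5], [0, 6, 0, 0, 0, 0, 3.5], [0, 6, 0, 0, 0, 0, 3.5], [0, 6, 0, 0, 0, 0, 3.5], [0, 6, 0, 0, 0, 0, 3.5]])

```text
time_s: 9.58
position: [0.5257, 0.0919, 0.2354]
orientation: [3.139, -0.017, 1.638]
ft_force: [-0.2, 0.1, -2.8]
width: 0.416
```

```bash
python3 -c "
from h import *
p,r,s=tool(); print(p.round(3)); todo([.472,-.273,.20],pose(93.6,0))"
```

```text
[0.526 0.092 0.235]
turn [ 0.12 -0.97  0.25] shift now [-36.11  -7.82   2.92] after turn [-36.08  -7.65   3.54]
```

>>> arm_command(series=[[0.1, -0.9, 0.2, -3.6, -0.8, 0, 3.5], [0, 0, 0, -3.6, -0.8, 0, 3.5], [0, 0, 0, -3.6, -0.8, 0, 3.5], [0, 0, 0, -3.6, -0.8, 0, 3.5], [0, 0, 0, -3.6, -0.8, 0, 3.5]])

```text
time_s: 10.0
position: [0.4955, -0.0954, 0.2316]
orientation: [-3.14, -0.01, 1.635]
ft_force: [0.7, -0.3, -1.3]
width: 0.418
```

>>> arm_command(series=[[0, 0, 0, -3.6, -0.8, 0.4, 3.5], [0, 0, 0, -3.6, -0.8, 0.4, 3.5], [0, 0, 0, -3.6, -0.8, 0.4, 3.5], [0, 0, 0, -3.6, -0.8, 0.4, 3.5], [0, 0, 0, 0, 0, 0, 3.5]])

```text
time_s: 10.42
position: [0.4676, -0.2545, 0.211]
orientation: [-3.136, -0.01, 1.629]
ft_force: [0.3, 0.3, -2.4]
width: 0.416
```

Run:
```python
from h import *
p,r,s=tool(); print(p.round(3)); todo([.472,-.273,.06],pose(93.6,0))
P=params("wrist"); im=manip.read_camera("wrist"); cv2.imwrite("pics/w3.png",im); H,S,V=cv2.split(cv2.cvtColor(im,cv2.COLOR_BGR2HSV))
c=blobs((S>150)&((H<8)|(H>172))&(V>80),1500)[0]; print([(q.tolist(),onz(P,q,.028)[:2].round(3).tolist()) for q in cv2.approxPolyDP(cv2.convexHull(c),4,True)[:,0]])
```

```text
[ 0.468 -0.254  0.211]
turn [-0.34 -0.57 -0.24] shift now [-2.02  0.42 15.08] after turn [-1.87  0.32 15.1 ]
[([244, 155], [0.399, -0.195]), ([399, 169], [0.548, -0.199]), ([380, 301], [0.545, -0.338]), ([240, 299], [0.396, -0.345])]
```

View pics/w3.png

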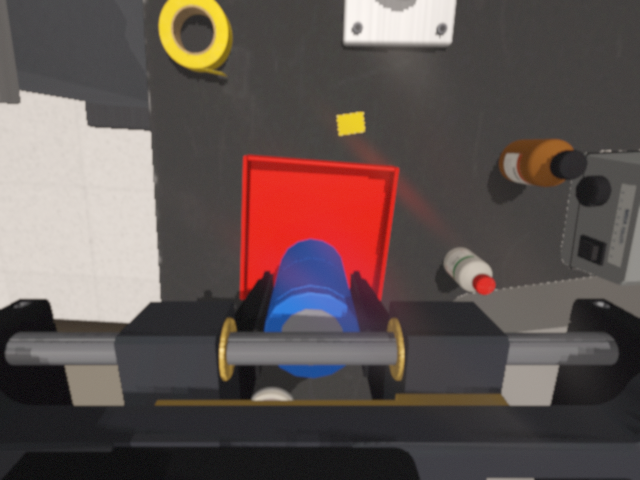

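The tray rim corners give a centre at (0.472,-0.272), matching the earlier 0.472,-0.273. The sleeve hangs straight, so I'll lower it.

>>> arm_command(series=[[-0.3, -0.6, -0.2, -1.9, 0.3, 0, 3.5], [0, 0, 0, 0, 0, 3.8, 3.5], [0, 0, 0, 0, 0, 3.8, 3.5], [0, 0, 0, 0, 0, 3.8, 3.5], [0, 0, 0, 0, 0, 2.2, 3.5]])

```text
time_s: 10.88
position: [0.4734, -0.2722, 0.0744]
orientation: [3.136, 0.006, 1.63]
ft_force: [0.2, -0.2, -2.3]
width: 0.414
```

```bash
python3 -c "
from h import *
p,r,s=tool(); print(p.round(4),s['ft_force'].round(1)); todo([.472,-.273,.051],pose(93.6,0))"
```

```text
[ 0.4734 -0.2722  0.0744] [ 0.2 -0.2 -2.3]
turn [ 0.31  0.32 -0.18] shift now [-0.05 -0.16  2.34] after turn [-0.07 -0.15  2.34]
```

>>> arm_command(series=[[0.3, 0.3, -0.2, 0, -0.1, 1, 3.5], [0, 0, 0, 0, 0, 0.8, 3.5], [0, 0, 0, 0, 0, 0.2, 3.5]])

```text
time_s: 11.13
position: [0.4711, -0.2694, 0.0496]
orientation: [-3.135, -0.005, 1.636]
ft_force: [-8.8, -1.4, 27.1]
width: 0.416
```

>>> arm_command(series=[[0, 0, 0, 0, 0, 0.2, 3.5]])

```text
time_s: 11.22
position: [0.471, -0.2694, 0.0492]
orientation: [-3.134, -0.005, 1.637]
ft_force: [-13.8, 0.7, 36.1]
width: 0.414
```

>>> arm_command(series=[[0, 0, 0, 0, 0, 0.2, 3.5]])

```text
time_s: 11.3
position: [0.471, -0.2695, 0.0493]
orientation: [-3.135, -0.004, 1.638]
ft_force: [-6.6, 0.6, 14.0]
width: 0.414
```

>>> arm_command(series=[[0, 0, 0, 0, 0, 0.15, 3.5]])

```text
time_s: 11.38
position: [0.4714, -0.2696, 0.0495]
orientation: [-3.136, -0.003, 1.638]
ft_force: [0.0, 0.1, -1.6]
width: 0.417
```

The sleeve touched the tray floor at TCP z 0.0495. That gives a true mouth offset of 45.5 mm, so the earlier stop was about 13.5 mm short, inside the tight range. Releasing it.

>>> arm_command(series=[[0, 0, 0, 0, 0, 0, 6], [0, 0, 0, 0, 0, 0, 6], [0, 0, 0, 0, 0, 0, 9.5], [0, 0, 0, 0, 0, 0, 9.5], [0, 0, 0, 0, 0, 0, 9.5]])

```text
time_s: 11.8
position: [0.4737, -0.2703, 0.0537]
orientation: [-3.141, 0.002, 1.639]
ft_force: [-0.9, 0.0, -0.6]
width: 0.709
```

>>> arm_command(series=[[0, 0, 0, 0, 0, 0, 9.5], [0, 0, 0, 0, 0, 0, 9.5], [0, 0, 0, 0, 0, -3, 9.5], [0, 0, 0, 0, 0, -4, 9.5], [0, 0, 0, 0, 0, -4, 9.5]])

```text
time_s: 12.22
position: [0.4711, -0.2682, 0.1592]
orientation: [-3.13, -0.008, 1.639]
ft_force: [0.8, -0.6, 0.1]
width: 0.991
```

>>> arm_command(series=[[0, 0, 0, 0, 0, -4, 9.5], [0, 0, 0, 0, 0, -4, 9.5], [0, 0, 0, 0, 0, 0, 9.5]])

```text
time_s: 12.47
position: [0.473, -0.2694, 0.2493]
orientation: [-3.135, -0.003, 1.639]
ft_force: [0.1, 0.4, 0.4]
width: 0.997
```

```bash
cat >> h.py <<'E'
def sleeves(n,z=.08,save=None):
    P=params(n); im=manip.read_camera(n); H,S,V=cv2.split(cv2.cvtColor(im,cv2.COLOR_BGR2HSV)); bl=(H>105)&(H<125)&(S>150)&(V>60)
    if save: cv2.imwrite(save,im)
    for c in blobs(bl,300):
        m=np.zeros(H.shape,np.uint8); cv2.drawContours(m,[cv2.convexHull(c)],-1,1,-1); M=cv2.moments(c)
        g=blobs((m>0)&~bl,30)[:1]; e=cv2.fitEllipse(g[0])[0] if g and len(g[0])>4 else None
        print(n,"blob",round(M['m10']/M['m00'],1),round(M['m01']/M['m00'],1),"box",cv2.boundingRect(c),"disc",None if e is None else (np.round(e,1).tolist(),onz(P,e,z).round(4)))
E
python3 - <<'E'
from h import *
sleeves("wrist",.084); sleeves("scene",.08); sleeves("side",.08)
p,r,s=tool(); print(p.round(3)); todo([.4285,.352,.20],pose(93.6,0))
E
```

```text
scene blob 14.4 369.4 box (0, 329, 39, 83) disc ([2.2, 370.3], array([0.7496, 0.6298, 0.08  ]))
scene blob 281.3 353.5 box (268, 329, 27, 51) disc ([279.6, 336.4], array([0.4293, 0.3539, 0.08  ]))
side blob 310.5 399.7 box (297, 374, 27, 53) disc ([310.2, 384.2], array([0.4276, 0.3519, 0.08  ]))
side blob 7.8 466.7 box (0, 445, 22, 35) disc None
side blob 387.4 203.3 box (381, 187, 16, 31) disc ([388.8, 188.9], array([ 0.4717, -0.2777,  0.08  ]))
[ 0.471 -0.268  0.242]
turn [-0.81 -0.56  0.28] shift now [6.21e+01 3.00e-02 4.81e+00] after turn [62.14 -0.34  4.2 ]
```

The side view shows the rejected sleeve upright in the tray at about (0.472,-0.278). Now for the second sleeve.

>>> arm_command(series=[[-0.8, -0.6, 0.3, 0, 0, -0.5, 9.5], [0, 0, 0, 4.1, 0, 0, 9.5], [0, 0, 0, 4.1, 0, 0, 9.5], [0, 0, 0, 4.1, 0, 0, 9.5], [0, 0, 0, 4.1, 0, 0, 9.5]])

```text
time_s: 13.03
position: [0.4589, -0.105, 0.2394]
orientation: [-3.134, -0.003, 1.622]
ft_force: [2.0, -0.4, 0.8]
width: 0.996
```

>>> arm_command(series=[[0, 0, 0, 4.1, 0, 0, 9.5], [0, 0, 0, 4.1, 0, 0, 9.5], [0, 0, 0, 4.1, 0, 0, 9.5], [0, 0, 0, 4.1, 0, 0, 9.5], [0, 0, 0, 4.1, 0, 0, 9.5]])

```text
time_s: 13.45
position: [0.4439, 0.103, 0.2344]
orientation: [-3.126, -0.005, 1.618]
ft_force: [0.1, -0.1, -0.5]
width: 0.995
```

>>> arm_command(series=[[0, 0, 0, 4.1, 0, 0, 9.5], [0, 0, 0, 4.1, 0, 0, 9.5], [0, 0, 0, 4.1, 0, 0, 9.5], [0, 0, 0, 4.1, 0, 0, 9.5], [0, 0, 0, 2, 0, 0, 9.5]])

```text
time_s: 13.87
position: [0.4303, 0.2927, 0.2291]
orientation: [-3.118, -0.003, 1.618]
ft_force: [-0.6, -0.2, 0.0]
width: 0.999
```

Run:
```python
from h import *
sleeves("wrist",.08); todo([.4285,.3525,.15],pose(93.6,0))
```

```text
wrist blob 316.3 156.5 box (294, 132, 46, 51) disc ([316.4, 156.2], array([0.4284, 0.3553, 0.08  ]))
turn [-1.38 -0.2  -0.85] shift now [5.8  0.31 7.89] after turn [5.83 0.2  7.87]
```

>>> arm_command(series=[[-1.4, -0.2, -0.8, 3, 0.1, 2, 9.5], [0, 0, 0, 3, 0.1, 3, 9.5], [0, 0, 0, 0, 0, 2.6, 9.5], [0, 0, 0, 0, 0, 0, 9.5]])

```text
time_s: 14.25
position: [0.4263, 0.3585, 0.1462]
orientation: [-3.141, 0.001, 1.636]
ft_force: [-1.0, -0.5, -0.2]
width: 0.997
```

Run:
```python
from h import *
sleeves("wrist",.08); todo([.4285,.3535,.055],pose(93.6,0))
```

```text
wrist blob 313.5 253.3 box (285, 213, 58, 78) disc ([313.9, 264.4], array([0.4286, 0.3531, 0.08  ]))
turn [0.06 0.01 0.1 ] shift now [-0.53  0.1   9.32] after turn [-0.53  0.11  9.32]
```

>>> arm_command(series=[[0, 0, 0, -0.5, 0.1, 2.5, 9.5], [0, 0, 0, 0, 0, 3, 9.5], [0, 0, 0, 0, 0, 3, 9.5], [0, 0, 0, 0, 0, 1.2, 9.5], [0, 0, 0, 0, 0, 0, 9.5]])

```text
time_s: 14.72
position: [0.4317, 0.3521, 0.0532]
orientation: [3.136, -0.003, 1.632]
ft_force: [-0.5, -0.2, -1.1]
width: 0.997
```

```bash
python3 -c "
from h import *
todo([.4285,.3533,.041],pose(93.6,0))"
```

```text
turn [ 0.34 -0.14 -0.1 ] shift now [ 0.13 -0.31  1.22] after turn [ 0.14 -0.31  1.22]
```

>>> arm_command(series=[[0.3, -0.1, -0.1, 0.1, -0.3, 1.2, 9.5], [0, 0, 0, 0, 0, 0.1, 3.5], [0, 0, 0, 0, 0, 0.1, 3.5], [0, 0, 0, 0, 0, 0.05, 3.5], [0, 0, 0, 0, 0, 0.05, 3.5]])

```text
time_s: 15.13
position: [0.4309, 0.3526, 0.0419]
orientation: [3.137, -0.003, 1.631]
ft_force: [0.6, -0.6, -0.1]
width: 0.776
```

>>> arm_command(series=[[0, 0, 0, 0, 0, 0.05, 3.5], [0, 0, 0, 0, 0, 0.05, 3.5], [0, 0, 0, 0, 0, 0, 3.5], [0, 0, 0, 0, 0, 0, 3.5], [0, 0, 0, 0, 0, 0, 3.5]])

```text
time_s: 15.55
position: [0.4314, 0.3532, 0.0427]
orientation: [3.134, -0.005, 1.631]
ft_force: [-0.7, -0.1, 0.8]
width: 0.425
```

>>> arm_command(series=[[0, 0, 0, 0, 0, 0, 3.5], [0, 0, 0, 0, 0, 0, 3.5]])

```text
time_s: 15.72
position: [0.4313, 0.3531, 0.0428]
orientation: [3.134, -0.004, 1.632]
ft_force: [0.4, -0.8, 0.2]
width: 0.417
```

>>> arm_command(series=[[0, 0, 0, 0, 0, -4, 3.5], [0, 0, 0, 0, 0, -4, 3.5], [0, 0, 0, 0, 0, -4, 3.5], [0, 0, 0, 0, 0, -4, 3.5], [0, 0, 0, 0, 0, -4, 3.5]])

```text
time_s: 16.13
position: [0.4273, 0.3502, 0.2403]
orientation: [-3.131, 0.006, 1.631]
ft_force: [1.2, -0.5, -0.4]
width: 0.418
```

>>> arm_command(series=[[0, -6, 0, 0, 0, 0, 3.5], [0, -6, 0, 0, 0, 0, 3.5], [0, -6, 0, 0, 0, 0, 3.5], [0, -6, 0, 0, 0, 0, 3.5], [0, -6, 0, 0, 0, 0, 3.5]])

```text
time_s: 16.55
position: [0.4311, 0.3493, 0.2552]
orientation: [3.126, 0.536, 1.616]
ft_force: [0.2, -0.5, -2.0]
width: 0.416
```

```bash
python3 -c "from h import *; rep(.147,.0425)"
```

```text
mouth above shoulder mm 303.9 F tool [0.6 0.1 2. ] w 39.5
turn [ 0.37  0.71 -0.85] shift now [-21.85   8.2   16.02] after turn [-22.16   7.98  15.69]
```

>>> arm_command(series=[[0.4, 0.7, -0.8, 0, 0, 0, 3.5], [0, 0, 0, -2.75, 1, 1.95, 3.5], [0, 0, 0, -2.75, 1, 1.95, 3.5], [0, 0, 0, -2.75, 1, 1.95, 3.5], [0, 0, 0, -2.75, 1, 1.95, 3.5]])

```text
time_s: 16.97
position: [0.4787, 0.2222, 0.238]
orientation: [-3.135, 0.517, 1.652]
ft_force: [1.2, -0.8, -1.3]
width: 0.416
```

>>> arm_command(series=[[0, 0, 0, -2.75, 1, 1.95, 3.5], [0, 0, 0, -2.75, 1, 1.95, 3.5], [0, 0, 0, -2.75, 1, 1.95, 3.5], [0, 0, 0, -2.6, 1, 1.5, 3.5], [0, 0, 0, 0, 0, 0, 3.5]])

```text
time_s: 17.38
position: [0.5301, 0.0834, 0.2257]
orientation: [-3.136, 0.502, 1.649]
ft_force: [0.2, 0.2, -2.2]
width: 0.417
```

```bash
python3 -c "from h import *; rep(.147,.0425)"
```

```text
mouth above shoulder mm 142.6 F tool [1.2 0.3 1.9] w 39.6
turn [ 0.14 -1.21  0.79] shift now [-0.11 -0.23 -0.44] after turn [-0.12 -0.23 -0.44]
```

>>> arm_command(series=[[0.1, -1.2, 0.8, -0.1, -0.3, 2, 3.5], [0, 0, 0, 0, 0, 2.5, 3.5], [0, 0, 0, 0, 0, 2, 3.5], [0, 0, 0, 0, 0, 0, 3.5]])

```text
time_s: 17.72
position: [0.5291, 0.047, 0.169]
orientation: [3.133, 0.512, 1.624]
ft_force: [-0.7, 0.1, -1.4]
width: 0.418
```

```bash
sed -i 's/TIP=np.array(\[.5317/TIP=np.array([.5311/' h.py; python3 -c "from h import *; rep(.05,.0425)"
```

```text
mouth above shoulder mm 75.3 F tool [ 0.8 -0.7  1.1] w 39.7
turn [ 0.21 -0.66 -0.47] shift now [0.16 0.02 2.53] after turn [0.19 0.03 2.53]
```

>>> arm_command(series=[[0.2, -0.7, -0.5, 0.15, 0, 0.3, 3.5], [0, 0, 0, 0, 0, 0.6, 3.5], [0, 0, 0, 0, 0, 0.6, 3.5], [0, 0, 0, 0, 0, 0.6, 3.5], [0, 0, 0, 0, 0, 0, 3.5]])

```text
time_s: 18.13
position: [0.5303, 0.039, 0.151]
orientation: [3.138, 0.521, 1.634]
ft_force: [0.1, -0.3, -1.9]
width: 0.419
```

```bash
python3 -c "from h import *; rep(.025,.0425)"
```

```text
mouth above shoulder mm 55.7 F tool [0.6 0.1 1.8] w 39.8
turn [ 0.21 -0.16  0.  ] shift now [-0.02 -0.05  3.07] after turn [-0.01 -0.04  3.07]
```

>>> arm_command(series=[[0.2, -0.1, 0, 0, -0.05, 0.6, 3.5], [0, 0, 0, 0, 0, 0.6, 3.5], [0, 0, 0, 0, 0, 0.6, 3.5], [0, 0, 0, 0, 0, 0.5, 3.5], [0, 0, 0, 0, 0, 0.4, 3.5]])

```text
time_s: 18.55
position: [0.5314, 0.0253, 0.1265]
orientation: [3.139, 0.522, 1.634]
ft_force: [0.2, -0.2, -1.9]
width: 0.413
```

```bash
python3 -c "from h import *; rep(.015,.0425)"
```

```text
mouth above shoulder mm 27.6 F tool [0.7 0.1 1.7] w 39.3
turn [ 0.15 -0.09  0.01] shift now [-0.05 -0.06  1.26] after turn [-0.05 -0.06  1.26]
```

>>> arm_command(series=[[0.1, -0.1, 0, -0.05, -0.05, 0.3, 3.5], [0, 0, 0, 0, 0, 0.3, 3.5], [0, 0, 0, 0, 0, 0.3, 3.5]])

```text
time_s: 18.8
position: [0.5311, 0.0195, 0.1177]
orientation: [-3.141, 0.524, 1.634]
ft_force: [1.2, -0.3, -1.1]
width: 0.418
```

>>> arm_command(series=[[0, 0, 0, 0, 0, 0.25, 3.5], [0, 0, 0, 0, 0, 0.2, 3.5]])

```text
time_s: 18.97
position: [0.5312, 0.0169, 0.1132]
orientation: [-3.141, 0.524, 1.634]
ft_force: [0.2, 0.0, -1.8]
width: 0.415
```

>>> arm_command(series=[[0, 0, 0, 0, 0, 0.2, 3.5]])

```text
time_s: 19.05
position: [0.5313, 0.0158, 0.1113]
orientation: [-3.141, 0.524, 1.634]
ft_force: [0.4, -0.7, -1.5]
width: 0.413
```

```bash
python3 -c "from h import *; rep(.008,.0425)"
```

```text
mouth above shoulder mm 9.7 F tool [0.1 0.4 1.7] w 39.3
turn [-0.02  0.03  0.01] shift now [0.01 0.01 0.17] after turn [0.01 0.01 0.17]
```

At 9.7 mm there is no force, which is already past the point where the first sleeve stopped. I'll ease it down to the shoulder.

>>> arm_command(series=[[0, 0, 0, 0, 0, 0.2, 3.5], [0, 0, 0, 0, 0, 0.2, 3.5]])

```text
time_s: 19.22
position: [0.5316, 0.0136, 0.1076]
orientation: [3.141, 0.524, 1.634]
ft_force: [0.3, 0.3, -1.2]
width: 0.418
```

>>> arm_command(series=[[0, 0, 0, 0, 0, 0.15, 3.5], [0, 0, 0, 0, 0, 0.15, 3.5]])

```text
time_s: 19.38
position: [0.5317, 0.012, 0.1047]
orientation: [3.141, 0.524, 1.634]
ft_force: [0.6, -0.6, -0.9]
width: 0.419
```

```bash
python3 -c "from h import *; rep(.0,.0425)"
```

```text
mouth above shoulder mm 2.1 F tool [-0.1  0.6  1.1] w 39.8
turn [0.01 0.02 0.  ] shift now [ 0.02 -0.01  0.21] after turn [ 0.02 -0.01  0.21]
```

>>> arm_command(series=[[0, 0, 0, 0, 0, 0.12, 3.5]])

```text
time_s: 19.47
position: [0.5318, 0.0113, 0.1036]
orientation: [3.141, 0.524, 1.634]
ft_force: [0.8, -0.2, -0.9]
width: 0.418
```

>>> arm_command(series=[[0, 0, 0, 0, 0, 0.12, 3.5]])

```text
time_s: 19.55
position: [0.5318, 0.0107, 0.1024]
orientation: [3.141, 0.524, 1.634]
ft_force: [-0.4, -0.2, -1.7]
width: 0.42
```

>>> arm_command(series=[[0, 0, 0, 0, 0, 0.1, 3.5]])

```text
time_s: 19.63
position: [0.532, 0.0104, 0.1023]
orientation: [3.14, 0.524, 1.633]
ft_force: [-5.6, 12.2, 22.9]
width: 0.417
```

```bash
python3 -c "from h import *; rep(.0,.0425)"
```

```text
mouth above shoulder mm -0.8 F tool [ -0.6  -4.8 -26.1] w 39.6
turn [ 0.05  0.04 -0.04] shift now [ 0.03 -0.02 -0.08] after turn [ 0.03 -0.03 -0.08]
```

It is fully home on the shoulder, with a firm stop at about 0 mm. Releasing and withdrawing along the pin axis.

>>> arm_command(series=[[0, 0, 0, 0, 0, 0, 3.5], [0, 0, 0, 0, 0, 0.05, 6], [0, 0, 0, 0, 0, 0, 9.5], [0, 0, 0, 0, 0, 0, 9.5], [0, 0, 0, 0, 0, 0, 9.5]])

```text
time_s: 20.05
position: [0.5324, 0.0103, 0.1026]
orientation: [3.138, 0.525, 1.632]
ft_force: [0.3, -0.4, 0.8]
width: 0.638
```

>>> arm_command(series=[[0, 0, 0, 0, 0, 0, 9.5], [0, 0, 0, 0, 0, 0, 9.5], [0, 0, 0, 0, 0, 0, 9.5], [0, 0, 0, 0, 0, -2, 9.5], [0, 0, 0, 0, 0, -3, 9.5]])

```text
time_s: 20.47
position: [0.5289, 0.0335, 0.1427]
orientation: [-3.135, 0.525, 1.634]
ft_force: [0.2, 0.1, -0.0]
width: 0.977
```

>>> arm_command(series=[[0, 0, 0, 0, 0, -4, 9.5], [0, 0, 0, 0, 0, -4, 9.5], [0, 0, 0, 0, 0, -4, 9.5], [0, 0, 0, 0, 0, -4, 9.5], [0, 0, 0, 0, 0, 0, 9.5]])

```text
time_s: 20.88
position: [0.524, 0.1185, 0.2902]
orientation: [-3.135, 0.522, 1.634]
ft_force: [0.7, -0.7, -0.0]
width: 1.002
```

Run:
```python
from h import *
z=.066+.08*np.cos(np.radians(30)); exp=home()+.04*axis(); print("expected top",exp.round(4))
sleeves("wrist",exp[2],"pics/w9.png"); P=params("wrist"); print("exp px",proj(P,exp).round(1))
for n in("scene","side"): sleeves(n,exp[2],f"pics/{n}9.png"); print("exp px",proj(params(n),exp).round(1))
a=cv2.imread("pics/scene9.png")[170:350,230:450]; b=cv2.imread("pics/side9.png")[170:350,230:450]
cv2.imwrite("pics/end.png",np.vstack([np.hstack([cv2.resize(q,(400,327),interpolation=cv2.INTER_CUBIC) for q in(a,b)]),np.hstack([cv2.resize(cv2.imread("pics/w9.png"),(360,270)),np.zeros((270,440,3),np.uint8)])]))
```

```text
expected top [0.5305 0.0298 0.1353]
wrist blob 269.0 306.1 box (256, 285, 24, 47) disc ([266.9, 327.1], array([ 0.4795, -0.1793,  0.1353]))
wrist blob 312.4 208.5 box (296, 190, 36, 47) disc ([314.4, 218.5], array([0.5318, 0.0313, 0.1353]))
exp px [314.2 220.5]
scene blob 14.4 369.4 box (0, 329, 39, 83) disc ([2.2, 370.3], array([0.6741, 0.6503, 0.1353]))
scene blob 329.4 233.3 box (317, 215, 23, 32) disc ([324.3, 221.0], array([0.53  , 0.0326, 0.1353]))
exp px [324.8 220.5]
side blob 327.5 234.5 box (316, 219, 23, 32) disc ([324.9, 227.0], array([0.53  , 0.0306, 0.1353]))
side blob 7.8 466.7 box (0, 445, 22, 35) disc None
side blob 387.3 203.4 box (381, 187, 16, 31) disc ([388.3, 189.0], array([ 0.4512, -0.1741,  0.1353]))
exp px [324.7 226.7]
```

View pics/end.png

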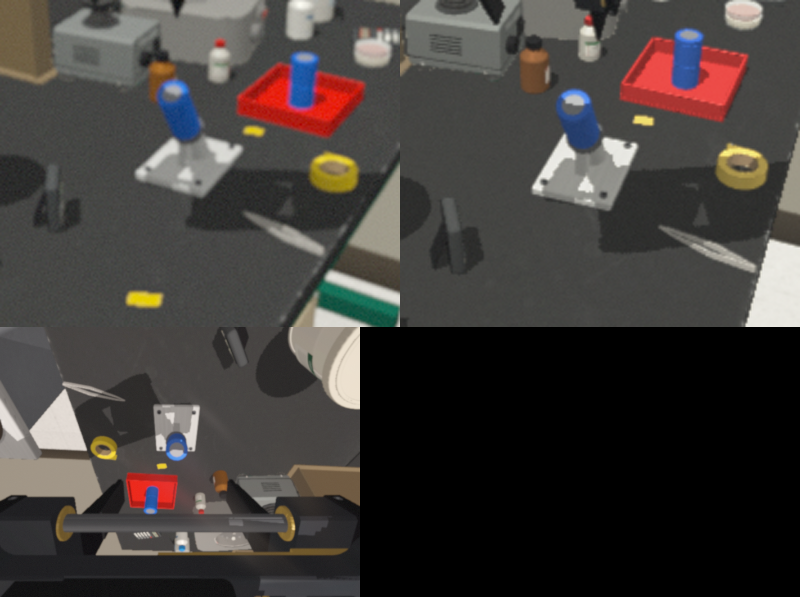

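The views show one sleeve seated on the pin, with its top within 2 px of the expected place in all three views. The other stands upright in the tray. The bystanders in these views look unmoved and the gripper is clear, so I'm handing in.

```bash
python3 -c "
from cell import manip
print(manip.close_job())"
```

```text
the job is handed in; nothing more can be done
None
```

I found the tight sleeve and stood it upright in the red reject tray. The other is fully home on the gauge pin, both are released, and the job is handed in at about 21 s. The hand-in gave no verdict.

- **Tight sleeve:** the first one I tried (the one nearer the pin) stopped about 13.5 mm short of home. The depth did not change when I nudged it from four sides under light pressure. I kept pressing gently, to a peak wrist force of about 38 N. It stands at about (0.472, -0.278), roughly 5 mm from the tray's centre.
- **Good sleeve:** the second one slid on with no noticeable force and stopped firmly at the shoulder, within 1 mm of the expected depth. After release, its top is within about 2 px of the expected position in all three cameras.
- **Bystanders:** the tape and both bottles look unmoved in the final pictures. I did not measure them, and the slide box and timer were not in those crops.

**Disagreements:** the scene and side cameras placed the pin 4–6 mm from where the wrist camera did. I used the wrist camera's position, which the contact forces then confirmed. I first read the tight stop as 12 mm. Setting that sleeve down showed my grip offset was about 1.5 mm off, giving the 13.5 mm. Setting it down also peaked at about 39 N at the wrist, harder than I meant.

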